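# Start up the fluorescence lamp and its warm-up timer

## Task

Start the microscope's fluorescence lamp from its grey control console with light fingertip touches only: push the yellow shutter tab fully left to its closed end, then switch the black mains rocker on by pressing down its rear end with the white bar, then press the green ignition button right in and keep it in for about two seconds. Once the lamp is lit, press the green start key of the white bench timer to time the warm-up, and draw the hand clear. Keep to this order, press gently, do not press the red lamp-off button, and do not lift or push about the console, the timer or anything else on the worktop.

Things in the scene. Friction and masses are not known exactly. Their poses are not given: they have to be found in the camera images.
- lamp_console: grey lamp console, loose, 2.2 kg, 125 mm deep (x), 162 mm wide (y); dark top panel slopes up 8 degrees to the back: 40 mm high in front, 49 mid, 57 at the back. Origin: centre of underside; x to its back, y to its left, z up. Front row, left to right: black rocker, green ignition, red lamp-off button, 52 mm apart, 27 mm in front of the centre. Back row: yellow shutter tab, display at its right
- shutter (a joint): travel of the yellow shutter tab along the console's own +y (to its left), m: 0 = open (right end), 0.030 = closed (left end stop). Starts at 0 to 0.008. Stays where it is left; needs about 1.5 N
- shutter_tab (a point): centre of the top of the yellow shutter tab; moves with it. The tab stands 17 mm above the panel, is 9 mm thick along its travel (13 mm at the foot, up to 6.5 mm above the panel) and 14 mm wide across it; the panel right of it is flat for 70 mm
- rocker (a joint): angle of the black mains rocker, rad: 0 = off (rear half stands up 20 degrees, front half level with the panel), 0.35 = on (rear half level with the panel, front half up). Hinge along the console's y. Starts at 0 to 0.03. Stays where it is left; turning it needs about 2.5 N at the rear end
- rocker_on_end (a point): top of the rocker's rear half, 13 mm behind its hinge, at the white bar: the place to press down. The rocker is 33 mm long (16.5 mm either side of the hinge) and 16.5 mm wide; this point goes down 4.5 mm and ends 6 mm above the panel. Press on the rear half only
- ignition (a joint): travel of the green ignition button into the panel, m: 0 = out, 0.0045 = right in. Springs back; 2 N to start moving it, 4.5 N right in
- ignition_top (a point): centre of the top of the green ignition button, a round cap of 20 mm diameter, 9 mm above the panel when out and 4.5 mm when right in
- lamp_off (a joint): travel of the red lamp-off button, built like the green one, 0 = out; must not be pressed
- lamp_off_top (a point): centre of the top of the red lamp-off button
- timer: white bench timer, loose, 0.11 kg, 66 x 64 mm and 19 mm high, with a display and a row of three keys (green, red, grey from left to right) along its front. Origin: centre of its underside; own x to its back, y to its left, z up. Its place on the worktop is drawn anew each time (left of the console or right of it)
- timer_key1 (a joint): travel of the timer's green start key, m: 0 = out, 0.0015 = fully in (6 N). Springs back
- timer_start_key (a point): centre of the top of the green start key, 12 x 12 mm, 2 mm proud of the timer's top, 21 mm above the worktop; it moves straight down
- tape_roll: roll of masking tape lying flat, 96 mm diameter, 25 mm high; bystander. Origin: centre of its underside
- coverslips: small light-blue cover glass box, 36 x 36 x 22 mm; bystander. Origin: centre of its underside
- stage_insert_a: pale metal stage insert lying flat, 78 x 116 x 12 mm, right of the microscope; bystander. Origin: centre of its underside
- stage_insert_b: pale metal stage insert lying flat, 78 x 116 x 12 mm, back left; bystander. Origin: centre of its underside
- oil_bottle: brown bottle with black cap, 32 mm diameter, 72 mm high, along the left wall; bystander. Origin: centre of its underside
- objective_case: black screw-lid case, 45 mm diameter, 66 mm high, back left; bystander. Origin: centre of its underside
- marker_blue: blue-capped marker, 135 mm long, lying along the left wall; bystander. Origin: centre of its underside

How it is judged:
On the way, in this order (a step that is already met when the one before it is completed fails the run):
1. the shutter tab is pushed fully left, to its closed end (value of joint shutter above 0.027 m), for 0.1 s.
2. the mains rocker is tipped on (value of joint rocker above 0.29 rad), for 0.1 s.
3. the green ignition button is held right in for one and a half seconds (value of joint ignition above 0.0033 m), for 1.5 s.
4. the timer's green start key is pressed (value of joint timer_key1 above 0.0009 m), for 0.05 s.
At the end, for the whole second after the job is handed in: shutter within 3 mm of its closed end, rocker on (at least 0.29 of 0.35 rad), ignition, lamp-off and timer keys out again, console and timer within 20 mm of where they stood, the timer flat and at rest (value of joint shutter above 0.027 m and value of joint rocker above 0.29 rad and value of joint each of ignition, lamp_off below 0.001 m and value of joint timer_key1 below 0.0005 m and distance of each of lamp_console, timer from where it was at the start of the episode below 0.02 m and angle between timer's own z axis and vertical below 0.1 rad and linear speed of timer below 0.01 m/s); the robot touches nothing.
It fails at once if the controls are worked out of order: mains on with the shutter still open, or ignition or timer pressed before the mains is on ((value of joint rocker above 0.2 rad and value of joint shutter below 0.024 m) or (value of joint ignition above 0.002 m and value of joint rocker below 0.25 rad) or (value of joint timer_key1 above 0.0007 m and value of joint rocker below 0.25 rad)).
It fails at once if the red lamp-off button is pressed (value of joint lamp_off above 0.0015 m).
It fails at once if the console or the timer is pressed harder than 30 N (contact force between any of the fingers, the arm and lamp_console above 30 N or contact force between any of the fingers, the arm and timer above 30 N).
It fails at once if the console or the timer is lifted, tipped or pushed more than 25 mm (distance of any of lamp_console, timer from where it was at the start of the episode above 0.025 m or height (world z) of any of lamp_console, timer above 0.008 m or angle between timer's own z axis and vertical above 0.3 rad).
It fails at once if a bystander is moved more than 20 mm (distance of any of tape_roll, coverslips, stage_insert_a, stage_insert_b, oil_bottle, objective_case, marker_blue from where it was at the start of the episode above 0.02 m).
It also fails if it takes over 51 s, if anything falls off the work surface, if the arm or the gripper's body presses on something with over 40 N, if the wrist force passes 120 N, or if a joint passes its speed limit or range.

## Robot

A 6-joint arm with a two-finger parallel gripper is mounted at the origin on a cart in front of the work surface, level with it; the furniture and walls round the work are solid. World frame = base frame: x ahead of the robot, y to its left, z up, the work surface at z = 0. Lengths are in m, angles in rad, forces in N, time in s.
With the tool pointing down it reaches from about 0.35 to 0.725 m from the base axis. Payload 6 kg.
Tool frame: the origin (TCP) lies on the centre line of the jaws, within the pads' length; the fingertips stand 8 mm ahead of it and the grasp point (between the pads) lies 11 mm behind it; z points along the fingers, y is the direction in which the jaws open and shut (so a half turn about z gives the same grasp; the last joint's range is limited). The gripper opens to 85 mm and grips with 20 to 120 N. Pads are 22 mm wide; open, the fingers measure 114 mm over their backs; the gripper's body (76 mm by 85 mm) begins 54 mm behind the grasp point. The pads swing forward as they close: fully open they stand 13 mm farther back than shut.
Start: joints at [-0.999, 0.04, 0.085, 0, -1.615, -0.334], TCP at [0.141, -0.583, 0.239] pointing down, gripper open.
Joint ranges: [-2.56, 2.56], [-1.29, 2.01], [-1.08, 1.49], [-3.29, 1.98], [-2.81, -0.18], [-2.99, 2.99]. Speed limits (rad/s): [2.57, 2.57, 3.01, 3.14, 3.14, 3.14].

## Interface

Orientations are given as a unit quaternion [w, x, y, z].
In Python, from station import robot, hand, planner, monitor, grab_frame, sign_off, trace, tip_of gives the robot as it stands. Calls block until the motion is done:
- robot.goto(position, orientation): joint-space move of the TCP to a pose.
- robot.line_to(position, attitude=None, max_speed=0.15, until_force=None): straight line of the TCP; attitude=None keeps the orientation; max_speed is the mean speed in m/s. With until_force (N) it stops when the force on the tool has changed by that much, and returns True; else False.
- robot.movej(angles): joint-space move.
- hand.set_gripper(opening, newtons=None): finger opening in m; newtons is the grip in N (None keeps the last); returns when the fingers have stopped.
- robot.hold(seconds).
- planner.solve_ik(position, orientation): joint angles nearest the present ones, or None.
- monitor.get_obs(): the state.
- grab_frame(name): name is "scene" or "side" or "wrist"; returns a dict with "img" (400x640x3 uint8, blue, green, red), "vertical_fov" (degrees; the focal length in pixels is half the picture's height over the tangent of half this angle, whatever the lens; pixels are square), "cx", "cy" (the principal point, pixels), "R" (3x3) and "t" (3): a world point X has camera coordinates R X + t. Camera axes: x right, y down, z forward; pixel columns grow to the right and rows downward; lengths in m; the calibration is good to about 2 mm. The wrist camera is an equidistant fisheye: a pixel r from the principal point sees the ray r / f radians off the axis. A picture is of the moment at which its call begins. There is no depth.
A pose or a line that the arm cannot do raises robot.Unreachable and nothing moves.
- sign_off(): hands the job in, once; it reports no verdict.
Trained networks look in a picture, given as the dict that the camera call returned (one of the last four; its "shot" number tells which), for a name from the list of things; names that differ only in an ending like _2 or _b are one class to them, and where a whole thing is asked for, a point or a joint stands for the part that bears it (a point fixed in the world has none). Each returns a list of dicts, best first, with "conf" (0 to 1); they miss things now and then, are a little off and sometimes report something else, mostly with a low value. They report only what shows in the picture. A call takes as long as a camera call.
- trace(picture, query): "region" (400x640 bool, what is visible of it) and "extent" ([left, top, right, bottom] in pixels, round what is visible of it).
- tip_of(picture, query): "uv" ([column, row] in pixels: a listed point, or the origin of a listed thing).
The state is a dict: "t": time; "joints": joint angles; "qd": joint speeds; "effort": joint torques, N m; "position": TCP position; "ee_rot": TCP orientation; "contact_force": force on the tool from outside, world axes, zero at the start; "wrist_torque": the same for the moment, N m; "opening": finger opening in m.
Only numpy, scipy, OpenCV 4.12 (cv2) and the standard library are available. Lean on these libraries where they do the work, as an engineer would, in place of code of your own. Each camera call takes 0.05 s, during which the arm holds its last target.

## Working session

There is one attempt and no reset: what is moved stays moved. The work goes in short steps, each a Python script; the robot and the scene stay as the last script left them, time stands still between calls to the robot, and variables do not carry over. Pictures are saved under pics/ and viewed, and the job is handed in when it is done.

```bash
ls; mkdir -p pics; python3 - <<'E'
from station import *
import cv2
o=monitor.get_obs();print(o)
for n in ["scene","side","wrist"]:
    f=grab_frame(n);cv2.imwrite(f"pics/a_{n}.png",f["img"])
    print(n,f["vertical_fov"],f["cx"],f["cy"],f["R"],f["t"])
    for q in ["lamp_console","shutter_tab","rocker_on_end","ignition_top","lamp_off_top","timer","timer_start_key"]:
        try:print(q,[(d["uv"],round(d["conf"],2)) for d in tip_of(f,q)][:3])
        except Exception as e: print(q,e)
print(monitor.get_obs()["t"])
E
```

```text
pics
{'t': 0.0, 'joints': array([-9.99272102e-01,  4.08383973e-02,  8.38246063e-02, -4.63993767e-04,
       -1.61551108e+00, -3.33702818e-01]), 'qd': array([ 7.18627952e-04, -1.38387500e-03, -4.43765326e-04,  1.20334257e-05,
        8.07303111e-04,  1.63825585e-04]), 'effort': array([-2.54949691e-04, -3.68199921e+01,  3.47407258e+01,  6.93213031e+00,
       -5.29746583e-03,  2.59511324e-05]), 'position': array([ 0.14136192, -0.58278926,  0.23827132]), 'ee_rot': array([-1.69525723e-04, -1.18640724e-01,  9.92936845e-01,  8.78605770e-04]), 'contact_force': array([0.11811385, 0.55911166, 0.18771334]), 'wrist_torque': array([-0.02952618,  0.01145727,  0.03261306]), 'opening': 0.08545879141412345}
scene 42.70480413865012 318.94305170975275 210.63287003059753 [[ 0.49876888 -0.86663921  0.01288725]
 [-0.41747818 -0.25324453 -0.87268504]
 [ 0.7595667   0.429888   -0.48811345]] [-0.19645071  0.3174219   1.02796975]
lamp_console [([336.3, 245.3], 0.63)]
shutter_tab [([339.1, 219.6], 0.54)]
rocker_on_end [([318.8, 226.6], 0.46)]
ignition_top [([263.3, 198.2], 0.51), ([337.7, 231.9], 0.49)]
lamp_
[... 434 characters left out ...]
], 0.57)]
rocker_on_end [([304.9, 256.1], 0.67), ([297.2, 222.3], 0.64), ([272.4, 147.6], 0.64)]
ignition_top [([301.4, 242.6], 0.64)]
lamp_off_top [([330.2, 144.3], 0.62)]
timer [([286.7, 185.1], 0.88), ([320.3, 223.0], 0.32)]
timer_start_key [([293.6, 330.7], 0.65), ([276.9, 180.0], 0.57)]
wrist 65.70646984690485 315.4554282638629 202.9622426436898 [[-2.35256081e-01  9.71933259e-01  5.62886284e-04]
 [ 9.18995367e-01  2.22253885e-01  3.25654303e-01]
 [ 3.16389144e-01  7.71294452e-02 -9.45488740e-01]] [ 0.60053337 -0.04282027  0.38065318]
lamp_console []
shutter_tab []
rocker_on_end []
ignition_top []
lamp_off_top []
timer [([570.7, 373.4], 0.54)]
timer_start_key [([582.4, 368.5], 0.65)]
1.2
```

View pics/a_scene.png

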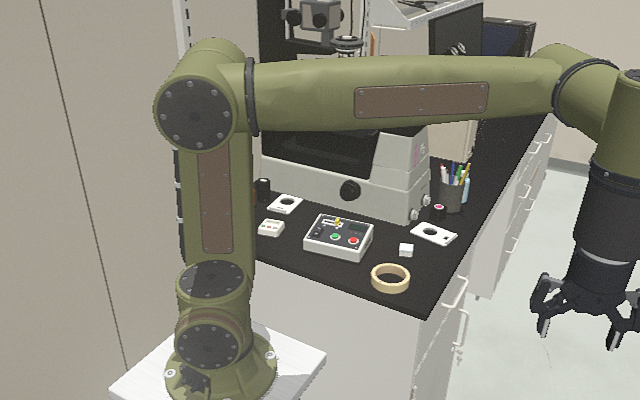

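View pics/a_side.png

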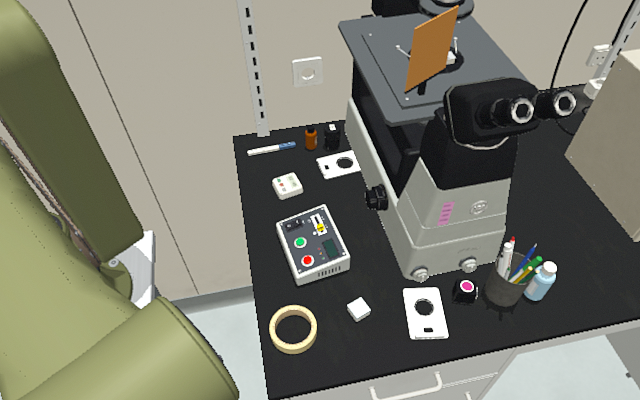

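View pics/a_wrist.png

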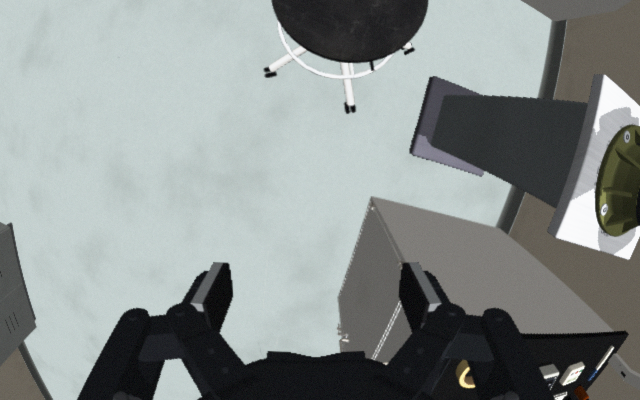

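```bash
cat > h.py <<'E'
import numpy as np, cv2
def ray(f,uv,fish=False):
    F=200/np.tan(np.radians(f["vertical_fov"]/2)); d=np.array([uv[0]-f["cx"],uv[1]-f["cy"]])
    if fish:
        r=np.linalg.norm(d); th=r/F; v=np.array([*(np.sin(th)*d/max(r,1e-9)),np.cos(th)])
    else: v=np.array([d[0]/F,d[1]/F,1]); v/=np.linalg.norm(v)
    R=np.array(f["R"]);return -R.T@np.array(f["t"]), R.T@v
def at_z(f,uv,z,fish=False):
    c,v=ray(f,uv,fish); return c+v*(z-c[2])/v[2]
def proj(f,X,fish=False):
    F=200/np.tan(np.radians(f["vertical_fov"]/2)); p=np.array(f["R"])@X+np.array(f["t"])
    if fish:
        r=np.linalg.norm(p[:2]);th=np.arctan2(r,p[2]);return np.array([f["cx"],f["cy"]])+F*th*p[:2]/r
    return np.array([f["cx"],f["cy"]])+F*p[:2]/p[2]
E
python3 - <<'E'
from station import *
from h import *
s=grab_frame("side");c=grab_frame("scene")
import cv2
cv2.imwrite("pics/b_side.png",cv2.resize(s["img"][150:330,230:450],None,fx=3.6,fy=3.2,interpolation=cv2.INTER_CUBIC))
cv2.imwrite("pics/b_scene.png",cv2.resize(c["img"][170:310,240:440],None,fx=4,fy=4,interpolation=cv2.INTER_CUBIC))
for n,uv,z in [("green",(301,242.5),.054),("red",(308,260.5),.054),("rock",(292,225),.052),("timer",(287,185),.02),("tape",(293,330),.025)]: print("side",n,at_z(s,uv,z).round(3))
for n,uv,z in [("green",(335.5,237),.054),("red",(354,241),.054),("timer",(271,227.4),.0)]: print("scene",n,at_z(c,uv,z).round(3))
# column of microscope
for n,uv in [("mic near corner",(415,280)),("mic base left",(372,205)),("console corners",(296,284)),("",(350,265))]: print(n,at_z(s,uv,0).round(3))
E
```

```text
side green [0.494 0.004 0.054]
side red [ 0.5   -0.046  0.054]
side rock [0.483 0.059 0.052]
side timer [0.495 0.215 0.02 ]
side tape [ 0.441 -0.184  0.025]
scene green [ 0.479 -0.001  0.054]
scene red [ 0.487 -0.052  0.054]
scene timer [0.504 0.227 0.   ]
mic near corner [ 0.728 -0.113  0.   ]
mic base left [0.695 0.118 0.   ]
console corners [ 0.467 -0.066  0.   ]
 [ 0.597 -0.044 -0.   ]
```

View pics/b_side.png

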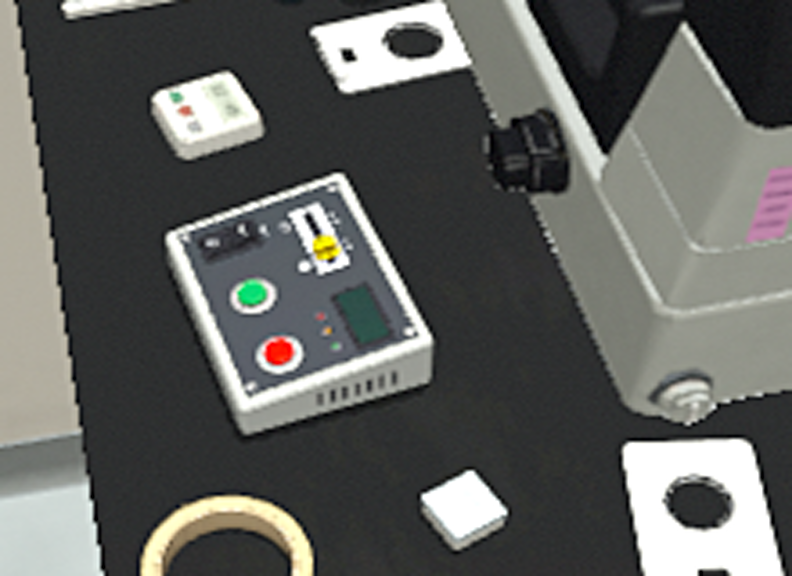

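View pics/b_scene.png

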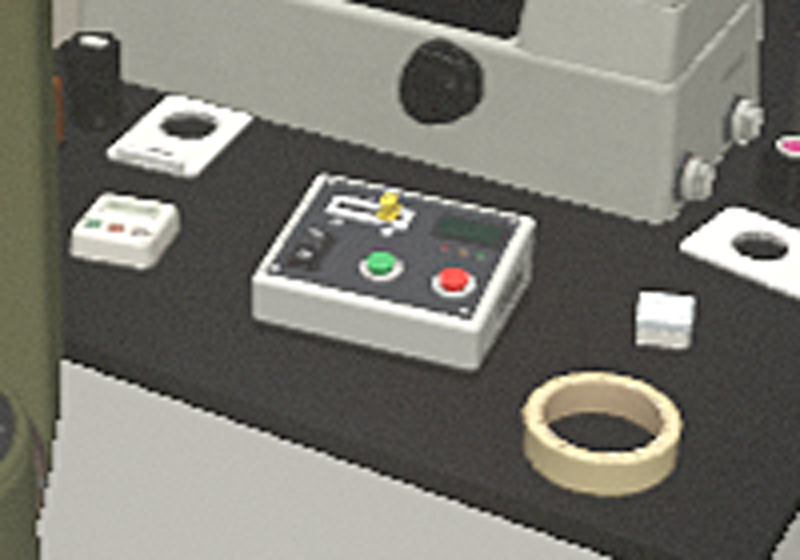

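```bash
python3 - <<'E'
from station import *
from h import *
import cv2
from scipy.spatial.transform import Rotation as Ro
yaw=np.radians(8)
M=Ro.from_euler('z',yaw).as_matrix()@np.diag([-1.,1,-1])
q=Ro.from_matrix(M).as_quat()[[3,0,1,2]]
t0=monitor.get_obs()["t"]
print(planner.solve_ik([.47,.0,.25],q), planner.solve_ik([.47,.03,.25],q))
robot.goto([.47,.03,.25],q)
hand.set_gripper(0.0,20)
o=monitor.get_obs();print(o["t"]-t0,o["t"],o["position"],o["joints"],o["opening"],o["contact_force"])
f=grab_frame("wrist");cv2.imwrite("pics/c_wrist.png",f["img"])
print(f["R"],f["t"])
for q in ["lamp_console","shutter_tab","rocker_on_end","ignition_top","lamp_off_top","timer","timer_start_key"]:
    for d in tip_of(f,q)[:2]: print(q,d["uv"],round(d["conf"],2))
import pickle;pickle.dump({k:f[k] for k in f},open("c.pkl","wb"))
E
```

```text
[ 0.43133633 -0.30948767 -0.21139909  0.         -1.66888491 -1.86250631] [ 0.49414513 -0.30680883 -0.20931232  0.         -1.66829283 -1.92531512]
3.2333 4.5333 [0.47000578 0.03001961 0.25000735] [ 4.94209270e-01 -3.06782196e-01 -2.09291814e-01  3.83344231e-05
 -1.66831020e+00 -1.92530216e+00] 0.0002783474550011715 [0.61313892 0.74706024 0.92600318]
[[-1.38913026e-01  9.90304462e-01  4.93614986e-04]
 [ 9.36350756e-01  1.31182463e-01  3.25635415e-01]
 [ 3.22413451e-01  4.56971978e-02 -9.45495284e-01]] [ 0.036091   -0.49008142  0.23761904]
lamp_console [296.1, 203.0] 0.58
shutter_tab [310.7, 241.2] 0.74
rocker_on_end [340.5, 205.0] 0.79
rocker_on_end [292.5, 192.0] 0.51
ignition_top [290.4, 191.3] 0.81
lamp_off_top [247.9, 191.2] 0.8
timer [448.8, 202.4] 0.73
timer_start_key [471.6, 199.1] 0.85
```

View pics/c_wrist.png

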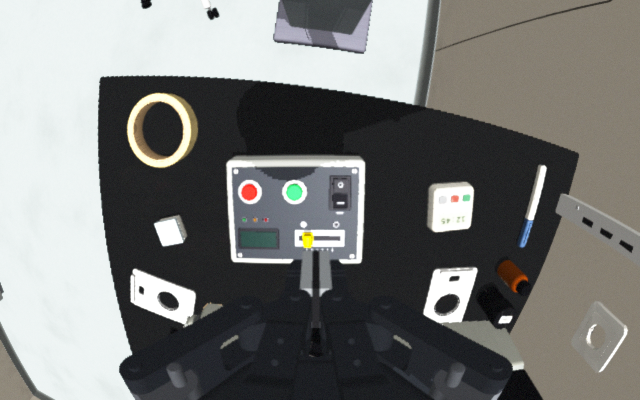

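```bash
python3 - <<'E'
import cv2,pickle
f=pickle.load(open("c.pkl","rb"));im=f["img"]
cv2.imwrite("pics/c1.png",cv2.resize(im[150:270,215:375],None,fx=5,fy=5,interpolation=cv2.INTER_CUBIC))
cv2.imwrite("pics/c2.png",cv2.resize(im[170:245,415:485],None,fx=8,fy=8,interpolation=cv2.INTER_CUBIC))
E
```

```text
(no output)
```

View pics/c1.png

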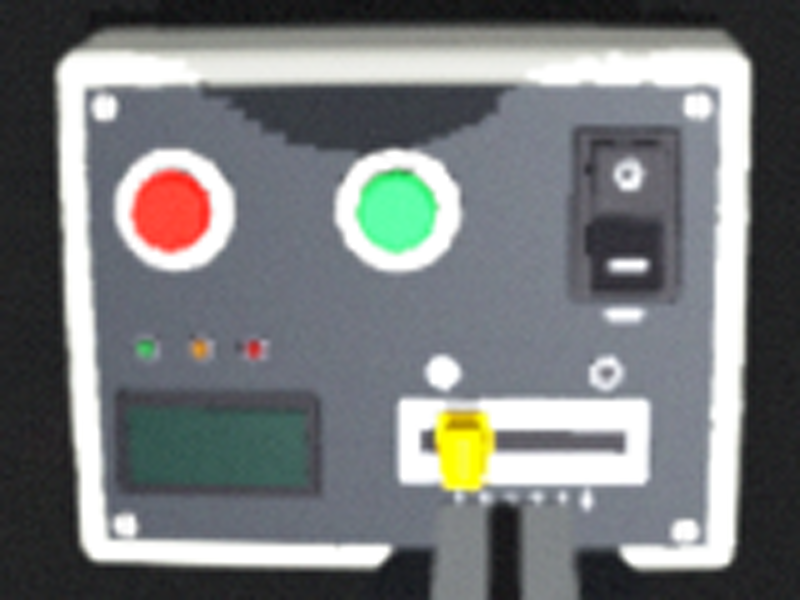

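View pics/c2.png

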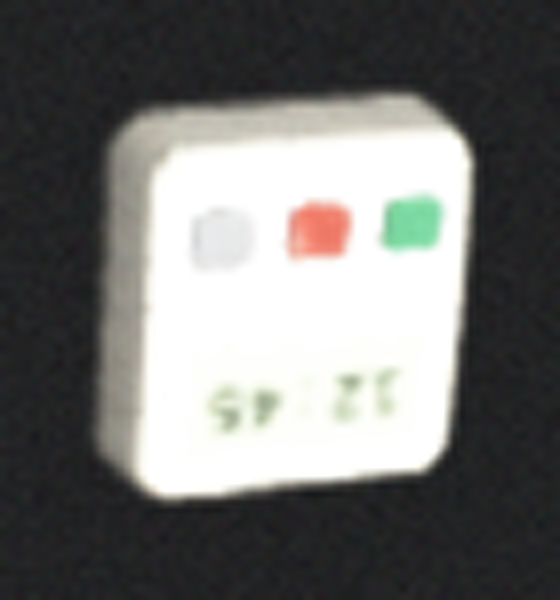

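```bash
cat > fit.py <<'E'
from h import *
import pickle
from scipy.optimize import least_squares
f=pickle.load(open("c.pkl","rb"))
P={"g":[-.0283,0,.0541],"r":[-.0283,-.052,.0541],"k":[-.0156,.052,.0575]}
uv={"g":(294.0,192.0),"r":(248.9,192.0),"k":(340.1,202.8)}
def W(p,X):
    c,s=np.cos(p[2]),np.sin(p[2]);return np.array([p[0]+c*X[0]-s*X[1],p[1]+s*X[0]+c*X[1],X[2]])
def res(p): return np.concatenate([proj(f,W(p,P[k]),True)-uv[k] for k in P])
if __name__=="__main__":
    s=least_squares(res,[.5,0,.1]);p=s.x;print(p,np.degrees(p[2]),s.fun.round(2))
    for k in P: print(k,W(p,P[k]).round(4),at_z(f,uv[k],P[k][2],True).round(4))
    print("tab", at_z(f,(308,242),.068,True), at_z(f,(310.7,241.2),.068,True))
    print("key", at_z(f,(466.2,197.6),.021,True), at_z(f,(471.6,199.1),.021,True))
    for n,u in [("tl",(433,189)),("tr",(473,186)),("bl",(433.5,231.5)),("br",(471,228.5))]: print(n,at_z(f,u,.019,True))
    print("cam",ray(f,(300,200),True)[0])
E
python3 fit.py
python3 - <<'E'
from station import *
from h import *
from fit import *
import fit
p=least_squares(res,[.5,0,.1]).x
s=grab_frame("side");c=grab_frame("scene")
for fr,nm in((s,"side"),(c,"scene")):
    print(nm,{k:proj(fr,W(p,P[k])).round(1) for k in P}, "key",proj(fr,at_z(f,(466.2,197.6),.021,True)))
    cv2.imwrite(f"pics/d_{nm}.png",cv2.resize(fr["img"][150:290,240:400],None,fx=5,fy=4.2857,interpolation=cv2.INTER_CUBIC))
E
```

```text
[0.51796293 0.01222462 0.14705286] 8.425507969065091 [-0.01 -0.35 -0.54  0.15  0.53  0.26]
g [0.49   0.0081 0.0541] [0.4904 0.0081 0.0541]
r [ 0.4976 -0.0434  0.0541] [ 0.4973 -0.0428  0.0541]
k [0.4949 0.0614 0.0575] [0.4947 0.0607 0.0575]
tab [0.5427283  0.03110363 0.068     ] [0.54129254 0.03400497 0.068     ]
key [0.47558837 0.23431038 0.021     ] [0.47640537 0.24348075 0.021     ]
tl [0.4719026  0.18297451 0.019     ]
tr [0.45868026 0.241299   0.019     ]
bl [0.5302294  0.20018464 0.019     ]
br [0.51913085 0.25811559 0.019     ]
cam [0.38729004 0.01769048 0.38423774]
side {'g': array([298.9, 241.5]), 'r': array([306.6, 259.8]), 'k': array([296.8, 221.9])} key [278.46790792 180.46875389]
scene {'g': array([334.4, 234.3]), 'r': array([352.8, 238.2]), 'k': array([318.2, 227.1])} key [262.92107267 224.88088011]
```

```bash
cat >> h.py <<'E'
from scipy.spatial.transform import Rotation as Ro
p=np.array([.5185,.0120,.1465])
def quat(xdir): # tool x along yaw angle xdir, z down
    x=np.array([np.cos(xdir),np.sin(xdir),0]);z=np.array([0,0,-1.]);y=np.cross(z,x)
    return Ro.from_matrix(np.c_[x,y,z]).as_quat()[[3,0,1,2]]
def L(x,y,z):
    c,s=np.cos(p[2]),np.sin(p[2]);return [p[0]+c*x-s*y,p[1]+s*x+c*y,z]
def toL(w):
    d=np.array(w[:2])-p[:2];c,s=np.cos(p[2]),np.sin(p[2]);return np.array([c*d[0]+s*d[1],-s*d[0]+c*d[1],w[2]])
E
python3 - <<'E'
from station import *
from h import *
for a in (p[2]+np.pi/2,p[2]-np.pi/2): print(planner.solve_ik(L(.027,-.012,.12),quat(a)),planner.solve_ik(L(-.012,.052,.08),quat(a)))
E
```

```text
[ 0.37490155 -0.08243286 -0.25308599  0.         -1.40014319  2.9131911 ] [ 0.52447863 -0.18468827 -0.41933303  0.         -1.33615157  2.76361403]
[ 0.37490155 -0.08243286 -0.25308599  0.         -1.40014319 -0.22840155] [ 0.52447863 -0.18468827 -0.41933303  0.         -1.33615157 -0.37797863]
```

```bash
python3 - <<'E'
from station import *
from h import *
q=quat(p[2]-np.pi/2)
robot.goto(L(.027,-.012,.13),q)
robot.line_to(L(.027,-.012,.085),max_speed=.1)
f=grab_frame("wrist");cv2.imwrite("pics/e_wrist.png",f["img"])
r=robot.line_to(L(.027,-.012,.050),max_speed=.02,until_force=2.5)
o=monitor.get_obs();print(r,o["t"],toL(o["position"]),o["contact_force"])
robot.line_to(list(o["position"][:2])+[o["position"][2]+.0085],max_speed=.05)
o=monitor.get_obs();print(o["t"],toL(o["position"]),o["contact_force"])
E
```

```text
True 8.3083 [ 0.02703201 -0.0120108   0.06201521] [-0.49855208  1.18932296  4.38184439]
8.65 [ 0.02721627 -0.01198026  0.07078814] [-0.56017134 -0.69483957 -0.98019498]
```

View pics/e_wrist.png

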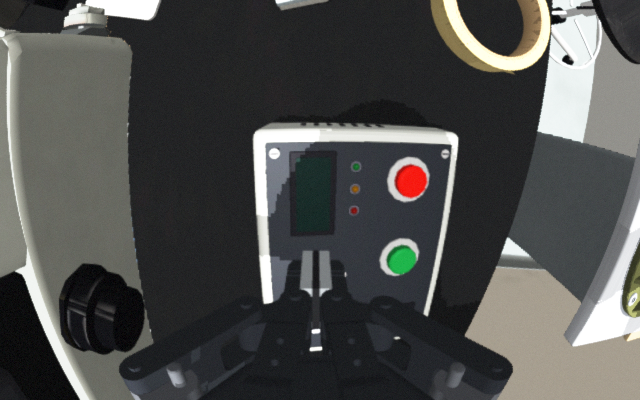

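```bash
python3 - <<'E'
from station import *
from h import *
z=monitor.get_obs()["position"][2]
r=robot.line_to(L(.027,.037,z),max_speed=.03,until_force=5)
o=monitor.get_obs();print(r,o["t"],toL(o["position"]),o["contact_force"])
robot.hold(.15)
o=monitor.get_obs();print(o["t"],toL(o["position"]),o["contact_force"])
f=grab_frame("side");cv2.imwrite("pics/f_side.png",cv2.resize(f["img"][180:300,250:400],None,fx=5,fy=5,interpolation=cv2.INTER_CUBIC))
for d in tip_of(f,"shutter_tab"): print(d["uv"],d["conf"])
E
```

```text
True 9.8833 [0.02673675 0.02866166 0.07037456] [ 0.01746989 -0.64115232  1.16133848]
10.0333 [0.02646493 0.02861812 0.06988539] [ 0.77398319  0.57661694 -0.32329326]
```

View pics/f_side.png

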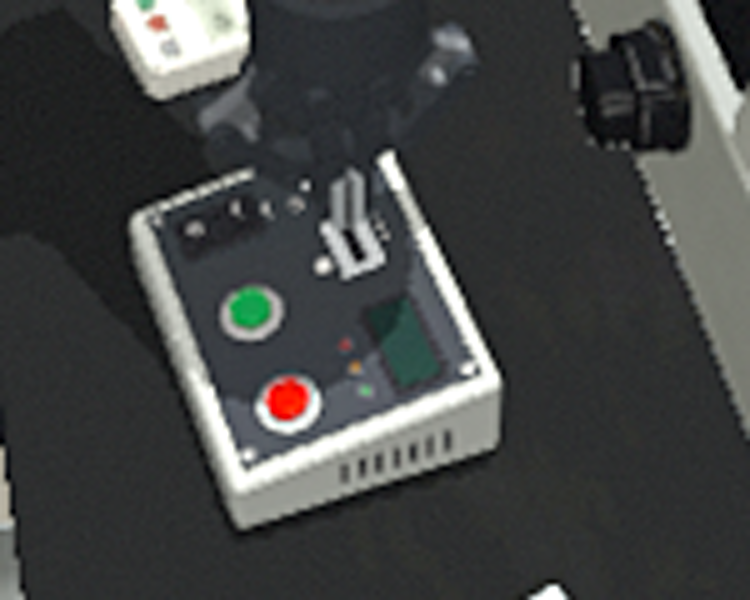

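```bash
python3 - <<'E'
from station import *
from h import *
o=monitor.get_obs();z=o["position"][2]
r=robot.line_to(L(.027,.036,z),max_speed=.02,until_force=6)
o=monitor.get_obs();print(r,o["t"],toL(o["position"]),o["contact_force"])
robot.hold(.15)
robot.line_to(L(.027,.018,z),max_speed=.1)
robot.line_to(L(.027,.010,.13),max_speed=.2)
robot.goto(L(-.005,-.04,.20),quat(p[2]-np.pi/2))
f=grab_frame("wrist");cv2.imwrite("pics/g_wrist.png",f["img"])
for d in tip_of(f,"shutter_tab")+tip_of(f,"rocker_on_end"): print(d["uv"],d["conf"],toL(at_z(f,d["uv"],.068,True)))
for d in tip_of(f,"ignition_top"): print(d["uv"],d["conf"],toL(at_z(f,d["uv"],.054,True)))
f=grab_frame("side");cv2.imwrite("pics/g_side.png",cv2.resize(f["img"][180:300,250:400],None,fx=5,fy=5,interpolation=cv2.INTER_CUBIC))
print(monitor.get_obs()["t"])
E
```

```text
True 10.35 [0.02604966 0.02870358 0.06929815] [ 0.60475453 -0.86074389  1.07774012]
[286.3, 276.2] 0.43 [0.02478583 0.04559478 0.068     ]
[337.2, 228.9] 0.56 [-0.02636978 -0.00096212  0.054     ]
11.925
```

View pics/g_side.png

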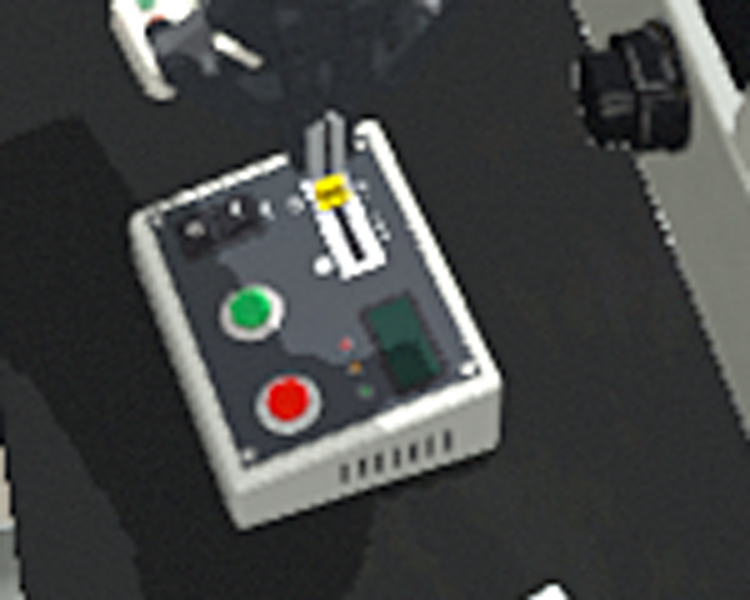

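View pics/g_wrist.png

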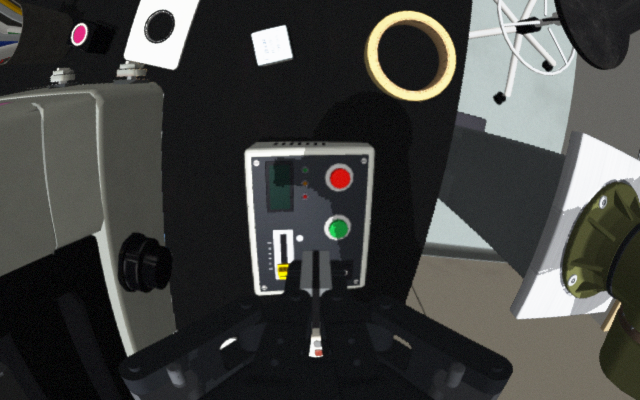

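```bash
python3 - <<'E'
from station import *
from h import *
q=quat(p[2]-np.pi/2)
robot.goto(L(-.0115,.052,.11),q)
robot.line_to(L(-.0115,.052,.078),max_speed=.08)
r=robot.line_to(L(-.0115,.052,.056),max_speed=.02,until_force=7)
o=monitor.get_obs();print(r,o["t"],toL(o["position"]),o["contact_force"])
robot.hold(.15)
o=monitor.get_obs();print(toL(o["position"]),o["contact_force"])
robot.line_to(L(-.0115,.052,.11),max_speed=.15)
robot.goto(L(-.028,.0,.11),q)
f=grab_frame("side");cv2.imwrite("pics/h_side.png",cv2.resize(f["img"][180:300,250:400],None,fx=5,fy=5,interpolation=cv2.INTER_CUBIC))
f=grab_frame("scene");cv2.imwrite("pics/h_scene.png",cv2.resize(f["img"][200:270,290:390],None,fx=7,fy=7,interpolation=cv2.INTER_CUBIC))
print(monitor.get_obs()["t"])
E
```

```text
True 13.8917 [-0.01047289  0.05200527  0.06169943] [-0.92174076  0.68437093  5.02458052]
[-0.0104312   0.05198974  0.06168569] [-1.4389657  -0.21326196  5.81271078]
14.95
```

View pics/h_side.png

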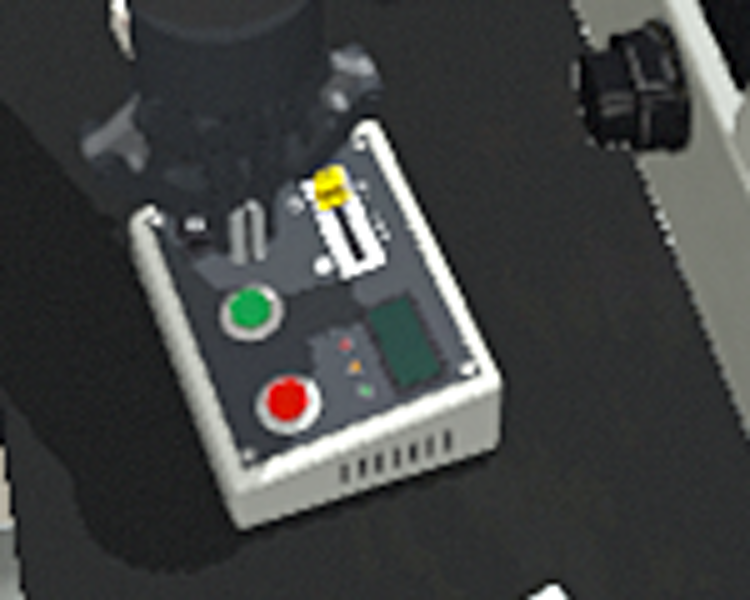

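View pics/h_scene.png

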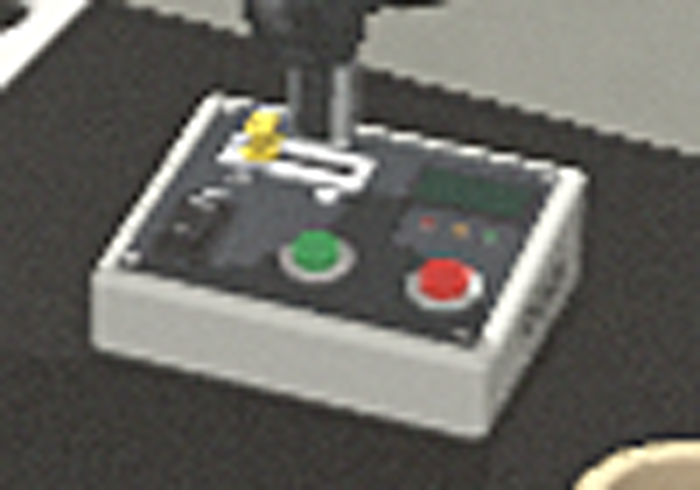

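```bash
python3 - <<'E'
from station import *
from h import *
q=quat(p[2]-np.pi/2)
robot.goto(L(.03,.075,.15),q)
f=grab_frame("wrist")
u=proj(f,np.array(L(-.027,.052,.053)),True).astype(int);print(u,monitor.get_obs()["t"])
cv2.imwrite("pics/i.png",cv2.resize(f["img"][max(u[1]-60,0):u[1]+60,u[0]-80:u[0]+80],None,fx=5,fy=5,interpolation=cv2.INTER_CUBIC))
for d in tip_of(f,"ignition_top"): print(d["uv"],d["conf"],toL(at_z(f,d["uv"],.054,True)))
E
```

```text
[388 179] 15.4917
[392.2, 111.1] 0.67 [-0.02661249 -0.00162698  0.054     ]
```

View pics/i.png

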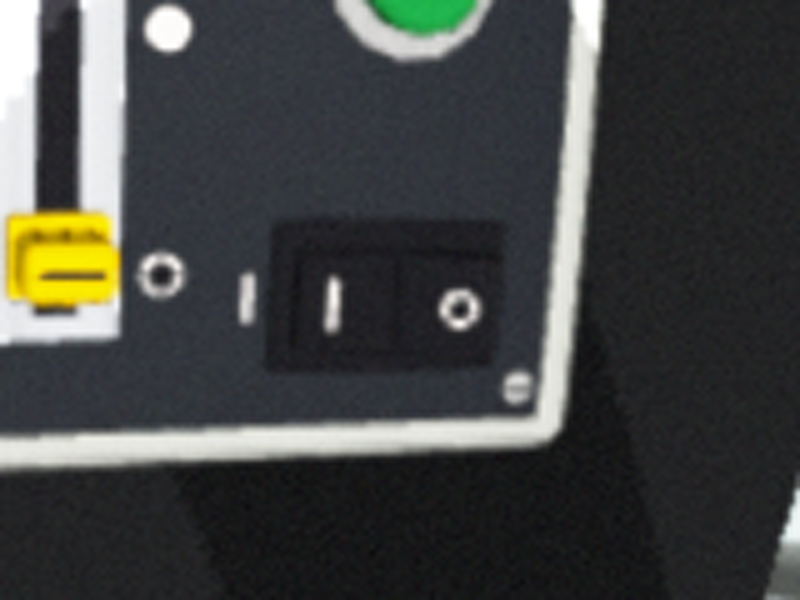

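```bash
python3 - <<'E'
from station import *
from h import *
q=quat(p[2]-np.pi/2)
robot.goto(L(-.028,-.001,.11),q)
robot.line_to(L(-.028,-.001,.074),max_speed=.08)
r=robot.line_to(L(-.028,-.001,.052),max_speed=.02,until_force=9)
o=monitor.get_obs();print(r,o["t"],toL(o["position"]),o["contact_force"])
for i in range(3):
    robot.hold(.7)
    o=monitor.get_obs();print(o["t"],toL(o["position"]),o["contact_force"])
f=grab_frame("side");cv2.imwrite("pics/j_side.png",cv2.resize(f["img"][180:300,250:400],None,fx=5,fy=5,interpolation=cv2.INTER_CUBIC))
E
```

```text
True 17.45 [-0.02719678 -0.00105751  0.05840407] [-2.29843408  0.94719884  4.96464078]
18.15 [-0.02717453 -0.00104464  0.05841604] [-2.18589054  1.02449486  4.90554568]
18.85 [-0.02718981 -0.00101734  0.05840718] [-3.26669782  1.21483168  4.97063979]
19.55 [-0.02719096 -0.00104587  0.05837308] [-2.34113371  0.944255    4.56142343]
```

View pics/j_side.png

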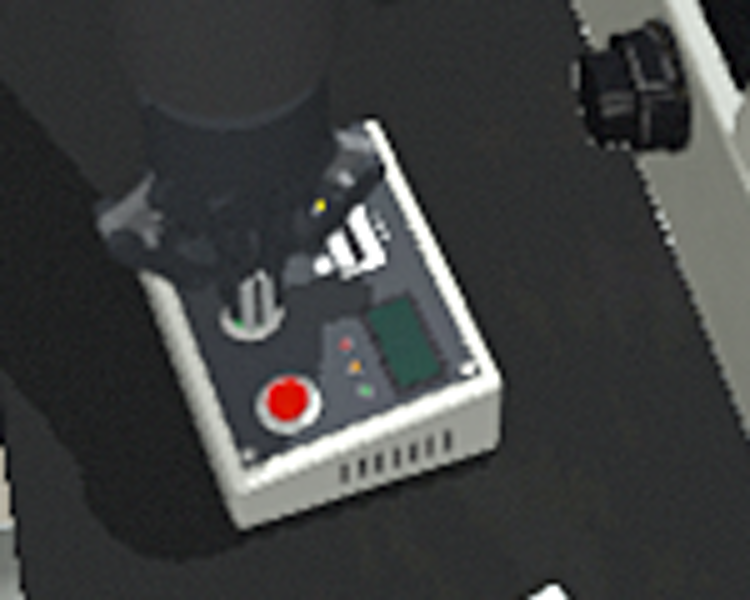

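```bash
python3 - <<'E'
from station import *
from h import *
r=robot.line_to(L(-.028,-.001,.0545),max_speed=.01,until_force=6)
o=monitor.get_obs();print(r,o["t"],toL(o["position"]),o["contact_force"])
robot.hold(2.0)
o=monitor.get_obs();print(o["t"],toL(o["position"]),o["contact_force"])
f=grab_frame("wrist");cv2.imwrite("pics/k_wrist.png",f["img"])
E
```

```text
True 19.8333 [-0.02720609 -0.0010472   0.0584164 ] [-2.09423327  0.52033839  5.80611192]
21.8333 [-0.02719476 -0.00103643  0.05840604] [-1.8959211   0.28859482  5.31123832]
```

View pics/k_wrist.png

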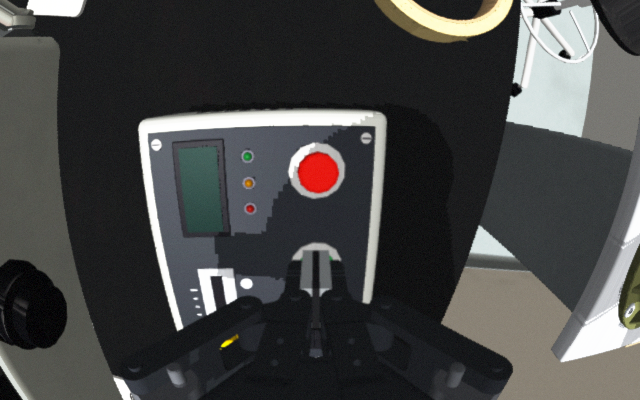

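```bash
python3 - <<'E'
from station import *
from h import *
a=np.radians(14.5); q=quat(a-np.pi)
o=monitor.get_obs()
robot.line_to(L(-.028,-.001,.13),max_speed=.15)
k=np.array([.4765,.235]); d=np.array([np.cos(a),np.sin(a)])
robot.goto([*(k+.03*d),.13],q)
f=grab_frame("wrist");cv2.imwrite("pics/l_wrist.png",f["img"])
for n,z in (("timer_start_key",.021),):
    for dd in tip_of(f,n)[:3]: print(n,dd["uv"],dd["conf"],at_z(f,dd["uv"],z,True))
im=f["img"].astype(int);m=((im[:,:,1]-im[:,:,2]>40)&(im[:,:,1]-im[:,:,0]>15)).astype(np.uint8)
n,l,st,c=cv2.connectedComponentsWithStats(m)
for i in range(1,n):
    if st[i,4]>25: print(st[i],c[i],at_z(f,c[i],.021,True))
print(monitor.get_obs()["t"],monitor.get_obs()["joints"])
E
```

```text
timer_start_key [317.4, 168.0] 0.56 [0.47644455 0.23551716 0.021     ]
timer_start_key [5.9, 74.0] 0.23 [ 0.4425609  -0.14410825  0.021     ]
[ 55 126  17  22 303] [ 63.01980198 136.45544554] [ 0.50061592 -0.02190303  0.021     ]
[311 161  14  12 157] [317.31210191 166.5477707 ] [0.47530708 0.23514832 0.021     ]
24.2333 [ 8.04675237e-01 -4.95972058e-02 -2.03627048e-01  9.66606324e-06
 -1.41693514e+00 -2.12254759e+00]
```

View pics/l_wrist.png

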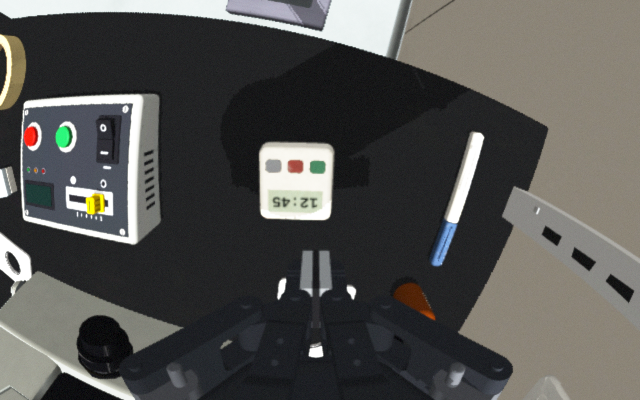

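```bash
python3 - <<'E'
from station import *
from h import *
a=np.radians(14.5); q=quat(a-np.pi)
k=[.4757,.2353]
robot.goto([*k,.08],q)
robot.line_to([*k,.040],max_speed=.1)
r=robot.line_to([*k,.022],max_speed=.015,until_force=9)
o=monitor.get_obs();print(r,o["t"],o["position"],o["contact_force"])
robot.hold(.3)
o=monitor.get_obs();print(o["position"],o["contact_force"])
robot.line_to([*k,.09],max_speed=.1)
robot.goto([.45,.19,.22],q)
f=grab_frame("wrist");cv2.imwrite("pics/m_wrist.png",f["img"])
f=grab_frame("side");cv2.imwrite("pics/m_side.png",f["img"])
print(monitor.get_obs()["t"])
E
```

```text
True 25.975 [0.47566666 0.23526898 0.02744564] [-1.4238384   0.27391838  4.57199954]
[0.47566656 0.235258   0.02743659] [-0.88850463  0.17480384  5.524227  ]
27.775
```

View pics/m_wrist.png

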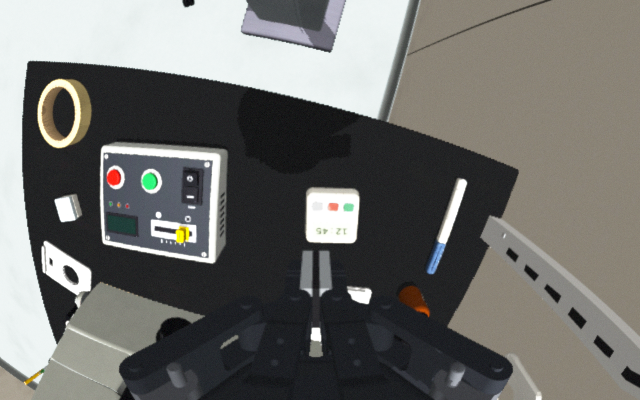

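```bash
python3 - <<'E'
from station import *
from h import *
f=grab_frame("wrist")
for n,z in (("timer_start_key",.021),("ignition_top",.054),("shutter_tab",.068),("rocker_on_end",.053)):
    for dd in tip_of(f,n)[:1]: w=at_z(f,dd["uv"],z,True);print(n,dd["conf"],w,toL(w))
print(monitor.get_obs()["t"],monitor.get_obs()["contact_force"])
sign_off()
E
```

```text
timer_start_key 0.76 [0.47367941 0.23882866 0.021     ] [-0.01122881  0.23094164  0.021     ]
ignition_top 0.53 [0.4928919  0.00691044 0.054     ] [-0.02607674 -0.00129686  0.054     ]
shutter_tab 0.52 [0.5381605  0.06010027 0.068     ] [0.02647141 0.04471505 0.068     ]
rocker_on_end 0.9 [0.49447013 0.06721988 0.053     ] [-0.01571165  0.05813616  0.053     ]
28.025 [-0.29255961  0.3056731   0.27867073]
the job is handed in; nothing more can be done
```

I worked all four controls in order, drew the hand clear and handed the job in at about 28 s of the 51 s allowed. The hand-in gave no verdict. No picture showed a lamp-lit sign or the timer running, so my evidence is positions and forces.

- **Shutter:** I pushed the tab left to a hard stop. A second push moved it no further, and the camera puts it about 28–29 mm from its start, at the left end.
- **Rocker:** I pressed the rear end down until the fingertip was at the height expected for fully on. A close-up afterwards showed the front half standing up.
- **Ignition:** I held the button in at its stop for over 4 s in total. Pressing harder partway through moved it no further.
- **Timer start key:** the fingertip went about 1.5 mm below the key's out position, which is fully in. I pressed it only once.
- **Force and displacement:** no recorded reading on the tool passed about 6 N. The green button and the start key were found within 2–4 mm of where they first were, which is about the measuring error. I did not touch the red button or any bystander.

**Checks that stayed open:** the console display and lamp LEDs looked unchanged after ignition, and the timer display still read 12:45.

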